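Stand the fallen canisters back up

TASK

Two storage canisters, an orange one and a teal one, have been knocked over and lie on their sides on the worktop. Push each of them with the fingertips until it tips back up and stands on its own base, lid on top, about where it lay; do not pick them up or carry them. Leave everything else standing where it is.

Things in the scene. Friction and masses are not known exactly. Their poses are not given: they have to be found in the camera images.
- orange_canister: Round orange storage canister with a wooden lid fixed on it, on its side. 102 mm in diameter, 93 mm from base to the flat of the lid, with a knob (20 mm across, 17 mm high) in the middle of the lid. 0.45 to 0.85 kg, weight in the base half, friction on the worktop about 0.85 to 1.15. Origin: centre of its base; own z axis runs from base to lid, level while it lies.
- teal_canister: Round blue-green (teal) storage canister with a lid of the same colour fixed on it, on its side. 102 mm in diameter, 127 mm from base to the flat of the lid, with a knob (20 mm across, 13 mm high) in the middle of the lid. 0.45 to 0.85 kg, weight in the base half, friction on the worktop about 0.85 to 1.15. Origin: centre of its base; own z axis runs from base to lid, level while it lies.
- orange_mid (a point): Middle of the orange canister's body, on its axis 46.5 mm from the base. Pushed high on the lid towards the base, it pivots on the lower edge of its base and falls upright by itself once past its balance (about 35 degrees of tipping).
- teal_mid (a point): Middle of the teal canister's body, on its axis 63.5 mm from the base. Pushed high on the lid towards the base, it pivots on the lower edge of its base and falls upright by itself once past its balance (about 43 degrees of tipping).
- pepper_mill: Copper-coloured mill, 44 mm across, 121 mm tall, standing between the two canisters. Origin: centre of its underside, z up.
- spice_jar: Small clear spice jar with a black cap, 41 mm across, 105 mm tall, standing between the two canisters. Origin: centre of its underside, z up.
- candle_jar: Amber glass candle jar, 70 mm across, 76 mm tall, standing behind the sink's left end. Origin: centre of its underside, z up.
- mug: Black and white striped mug, 92 mm across, 95 mm tall, standing at the left. Origin: underside, z up.

How it is judged:
By the outcome, as a careful person would: the job done as asked, in the order asked, and still so for the second after the job is handed in, with the robot touching nothing.
It also fails if it takes over 54 s, if anything falls off the work surface, if the arm or the gripper's body presses on something with over 40 N, if the wrist force passes 120 N, or if a joint passes its speed limit or range.

ROBOT

A 6-joint arm with a two-finger parallel gripper is mounted at the origin on a cart in front of the work surface, level with it; the furniture and walls round the work are solid. World frame = base frame: x ahead of the robot, y to its left, z up, the work surface at z = 0. Lengths are in m, angles in rad, forces in N, time in s.
With the tool pointing down it reaches from about 0.35 to 0.775 m from the base axis. Payload 7.3 kg.
Tool frame: the origin (TCP) lies at the very end of the fingers, on their centre line; the grasp point (between the pads) lies 19 mm behind it; z points along the fingers, y is the line along which they close (so a half turn about z gives the same grasp; the last joint's range is limited). The gripper opens to 92 mm and grips with 3 to 60 N. Pads are 19 mm wide; open, the fingers measure 130 mm over their backs; the gripper's body (75 mm by 190 mm) begins 47 mm behind the grasp point.
Start: joints at [-1.42, 0.342, 1.524, -0, 1.275, -0.146], TCP at [0.154, -0.502, 0.227] pointing down, gripper open.
Joint ranges: [-2.53, 2.53], [-0.77, 2.02], [0.04, 2.7], [-1, 4.14], [0.28, 2.66], [-3.11, 3.11]. Speed limits (rad/s): [2.57, 2.57, 3.14, 3.14, 3.14, 3.14].

INTERFACE

Orientations are given as [roll, pitch, yaw] about the fixed x, y, z axes, in that order (R = Rz(yaw) Ry(pitch) Rx(roll)).
In Python, from cell import * gives the robot as it stands.
- The arm moves only by the tool step_arm, never from a script. Its argument "commands" is a list of rows, each a list of 7 numbers: the opening, from 0 (shut) to 1 (fully open), then the shift along the world's x, y, z in cm, then the turn, a rotation vector about the world's x, y, z in rad. A call has 1 to 5 rows; each row is the pose to reach, as a shift and turn from the pose commanded when the call began; what a row does not reach only later rows make up. A row lasts 1/12 s, in which the tool goes at most 41.7 mm and 7.16 degrees, less where a joint would pass 70% of its speed; a pose out of reach is approached as far as the arm can. A call with a gripper value outside its range is refused whole. The fingers move at their own pace and stop on an object; "grip_force" is the grip in N (left out, the last holds). Time passes only in rows, so rows that repeat a pose let the fingers close. It gives the time, the measured TCP pose, the force, the opening and the grip force at its end, in the units of the state.
- observe(): the state, without advancing time (a new reading comes with each control period).
- read_camera(name): name is "side" or "top"; returns the picture (480x640x3 uint8, red, green, blue); there is no depth.
- camera_model(name): a dict with "vfov" (degrees; the focal length in pixels is half the picture's height over the tangent of half this angle, whatever the lens; pixels are square), "cx", "cy" (the principal point, pixels), "world_to_cam" (4x4, takes a point from world to camera coordinates). Camera axes: x right, y up, looking along -z (the intrinsics and any distortion apply to the point x, -y, -z); pixel columns grow to the right and rows downward; lengths in m; the calibration is good to about 2 mm. A picture is of the moment at which its call begins. camera_model takes no time and is no camera call.
- hand_in(): hands the job in; it is judged then, once.
The state is a dict: "time": time; "qpos": joint angles; "qvel": joint speeds; "joint_efforts": joint torques, N m; "tool_pos": TCP position; "tool_rot": TCP orientation; "contact_force": force on the tool from outside, world axes, zero at the start; "torque": the same for the moment, N m; "opening": finger opening in m; "grip_force": force on a finger pad.
Only numpy, scipy, OpenCV 4.12 (cv2) and the standard library are available. Lean on these libraries where they do the work, as an engineer would, in place of code of your own. Each camera call takes 0.05 s, during which the arm holds its last target. There are 200 camera calls.

## Working session

There is one attempt and no reset: what is moved stays moved. The work goes in short steps, Python scripts to look and compute and a tool call to move; the robot and the scene stay as the last step left them, time stands still between calls to the robot, and variables do not carry over. Pictures are saved under pics/ and viewed, at most 10 in all, crops included, and the job is handed in when it is done.

Besides the shell and the picture viewer there is one more tool, called after "Call:" as a command line: name --pt "numbers of a row" for each row, then --argument value for the rest. step_arm: Moves the arm, as the interface text tells. Its arguments: {"type":"object","properties":{"commands":{"type":"array"},"grip_force":{"type":"number"}},"required":["commands"]}

```bash
mkdir -p pics; ls; python3 - <<'E'
from cell import *
import cv2
for n in("top","side"):
    im=read_camera(n); cv2.imwrite(f"pics/{n}0.png",im[:,:,::-1])
    m=camera_model(n); print(n,m)
print(observe())
E
```

```text
pics
top {'vfov': 44.010248066744516, 'cx': 320.28366153757906, 'cy': 238.58742875131162, 'world_to_cam': array([[-3.16349671e-01, -9.48642469e-01, -5.93582914e-04,
         2.21890005e-01],
       [ 8.68681576e-01, -2.89935943e-01,  4.01658398e-01,
        -4.73086135e-01],
       [-3.81202316e-01,  1.26548868e-01,  9.15789375e-01,
        -1.45842672e+00],
       [ 0.00000000e+00,  0.00000000e+00,  0.00000000e+00,
         1.00000000e+00]])}
side {'vfov': 48.575527854097686, 'cx': 326.91985772363887, 'cy': 234.8934085993303, 'world_to_cam': array([[ 0.9989935 ,  0.04326411, -0.01184072, -0.5312954 ],
       [-0.0169281 ,  0.60809807,  0.79368141, -0.06285187],
       [ 0.04153824, -0.79268213,  0.6082184 , -1.44396658],
       [ 0.        ,  0.        ,  0.        ,  1.        ]])}
{'time': 0.1, 'qpos': array([-1.41999923e+00,  3.42665681e-01,  1.52488895e+00, -3.38197192e-05,
        1.27539417e+00, -1.46032702e-01]), 'qvel': array([ 0.00055527, -0.00036852, -0.00116134, -0.00028284, -0.00033609,
        0.00064064]), 'joint_efforts': array([ 1.31989764e-03, -4.32004952e+01, -2.44694245e+01,  7.18992669e-02,
        5.26598340e-02, -5.08831351e-05]), 'tool_pos': array([ 0.15349942, -0.50169496,  0.22611926]), 'tool_rot': array([-3.14024623e+00, -1.65342338e-04,  2.96839552e-01]), 'contact_force': array([-0.38623911,  0.88598494, -0.40740322]), 'torque': array([0.03048995, 0.0087719 , 0.03664448]), 'grip_force': 0.0, 'opening': 0.09156689789304566}
```

View pics/top0.png

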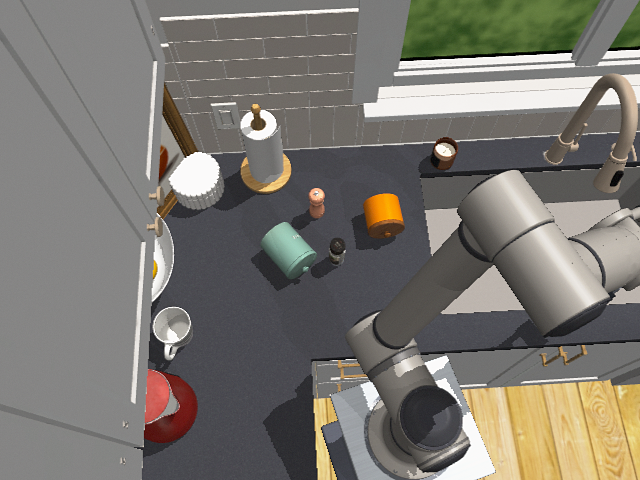

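View pics/side0.png

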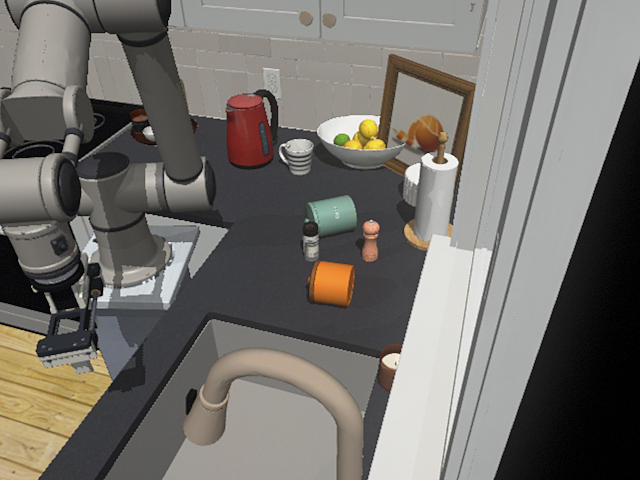

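```bash
cat > h.py <<'E'
import numpy as np, cv2
from cell import *
def ray(n,uv):
    m=camera_model(n); f=240/np.tan(np.radians(m["vfov"]/2)); T=m["world_to_cam"]; R=T[:3,:3]
    uv=np.atleast_2d(uv).astype(float)
    d=np.c_[(uv[:,0]-m["cx"])/f,-(uv[:,1]-m["cy"])/f,-np.ones(len(uv))]@R
    return -R.T@T[:3,3],d
def plane(n,uv,z):
    o,d=ray(n,uv); return o+d*((z-o[2])/d[:,2])[:,None]
def tri(a,b):
    (o1,d1),(o2,d2)=ray("top",a),ray("side",b); d1,d2=d1[0],d2[0]
    s=np.linalg.lstsq(np.c_[d1,-d2],o2-o1,rcond=None)[0]
    p,q=o1+d1*s[0],o2+d2*s[1]; return (p+q)/2,np.linalg.norm(p-q)
def mask(im,lo,hi,roi):
    h=cv2.cvtColor(im,cv2.COLOR_RGB2HSV); m=cv2.inRange(h,lo,hi); k=np.zeros_like(m)
    x0,y0,x1,y1=roi; k[y0:y1,x0:x1]=m[y0:y1,x0:x1]
    c=max(cv2.findContours(k,cv2.RETR_EXTERNAL,cv2.CHAIN_APPROX_NONE)[0],key=cv2.contourArea)
    out=np.zeros_like(m); cv2.drawContours(out,[c],-1,255,-1); return out,c[:,0]
COL={"orange":((5,150,60),(20,255,255)),"teal":((70,40,40),(95,255,255))}
ROI={("orange","top"):(340,170,430,260),("teal","top"):(240,200,330,300),("orange","side"):(290,240,375,325),("teal","side"):(290,180,375,250)}
E
python3 - <<'E'
from h import *
ims={n:cv2.imread(f"pics/{n}0.png")[:,:,::-1].copy() for n in("top","side")}
tiles=[]
for c in COL:
    cen={}
    for n in("top","side"):
        m,ct=mask(ims[n],*COL[c],ROI[c,n])
        body=cv2.morphologyEx(m,cv2.MORPH_OPEN,np.ones((13,13)))
        ct=cv2.findContours(body,0,cv2.CHAIN_APPROX_NONE)[0][0][:,0]
        P=plane(n,ct,.051)[:,:2]*1000
        r=cv2.minAreaRect(P.astype(np.float32)); print(c,n,"rect",np.round(r[0]),np.round(r[1]),round(r[2],1))
        M=cv2.moments(body,True); cen[n]=(M['m10']/M['m00'],M['m01']/M['m00']); print("cent",np.round(cen[n],1),cv2.boundingRect(m))
        x0,y0,x1,y1=ROI[c,n]; t=ims[n][y0:y1,x0:x1].copy(); tiles.append(cv2.resize(t,(400,300),interpolation=cv2.INTER_CUBIC)); print("scale",400/(x1-x0),300/(y1-y0))
    print(tri(cen["top"],cen["side"]))
cv2.imwrite("pics/z.png",np.vstack([np.hstack(tiles[:2]),np.hstack(tiles[2:])])[:,:,::-1])
E
```

```text
orange top rect [ 569. -137.] [98. 96.] 71.5
cent [382.2 209.6] (363, 193, 41, 40)
scale 4.444444444444445 3.3333333333333335
orange side rect [ 549. -135.] [105. 149.] 0.3
cent [331.6 282.8] (307, 261, 47, 45)
scale 4.705882352941177 3.5294117647058822
(array([ 0.55734763, -0.13702351,  0.0554699 ]), np.float64(0.016752833141284167))
teal top rect [536. 147.] [158. 102.] 22.0
cent [288.  249.9] (261, 222, 56, 57)
scale 4.444444444444445 3.0
teal side rect [545. 149.] [143. 164.] 20.0
cent [332.8 214.1] (304, 195, 53, 41)
scale 4.705882352941177 4.285714285714286
(array([0.53934443, 0.14790287, 0.04975207]), np.float64(0.007355592432051868))
```

View pics/z.png

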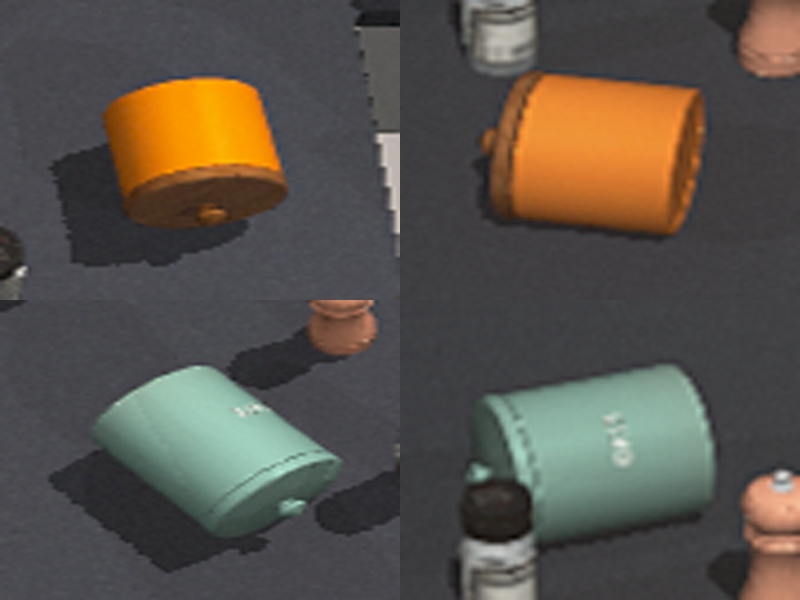

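```bash
python3 - <<'E'
from h import *
def T(n,c,*p):
    x0,y0,x1,y1=ROI[c,n]; return [(x0+a*(x1-x0)/400,y0+b*(y1-y0)/300) for a,b in p]
L={("orange","top"):[(106,112),(128,210),(266,92),(285,185)],("orange","side"):[(145,73),(300,88),(115,217),(272,235)],
("teal","top"):[(95,135),(212,230),(212,68),(338,160)],("teal","side"):[(90,97),(275,65),(145,240),(300,210)]}
K={("orange","top"):(212,216),("orange","side"):(88,140),("teal","top"):(292,207),("teal","side"):(80,172)}
for (c,n),p in L.items():
    P=plane(n,T(n,c,*p),.051); 
    for i in(0,2):
        d=P[i+1]-P[i]; print(c,n,np.round(P[i:i+2,:2]*1000).tolist(),"ang",round(np.degrees(np.arctan2(d[1],d[0])),1))
for c in COL: print(c,"knob",tri(T("top",c,K[c,"top"])[0],T("side",c,K[c,"side"])[0]))
print("mill",tri((316,190),(371,222))); print("jar",tri((337,241),(310,223)))
E
```

```text
orange top [[602.0, -95.0], [513.0, -76.0]] ang 168.4
orange top [[587.0, -197.0], [504.0, -176.0]] ang 166.3
orange side [[519.0, -56.0], [603.0, -70.0]] ang -9.5
orange side [[512.0, -202.0], [590.0, -217.0]] ang -10.3
teal top [[571.0, 211.0], [462.0, 170.0]] ang -159.6
teal top [[613.0, 124.0], [502.0, 79.0]] ang -157.8
teal side [[471.0, 205.0], [586.0, 248.0]] ang 20.5
teal side [[514.0, 46.0], [602.0, 80.0]] ang 21.0
orange knob (array([ 0.49322047, -0.12424753,  0.04736396]), np.float64(0.0002244609468590201))
teal knob (array([0.46999933, 0.11893743, 0.04932009]), np.float64(0.003177210648542566))
mill (array([0.64824371, 0.02816327, 0.11502395]), np.float64(0.005974508731791308))
jar (array([0.4907684 , 0.02291012, 0.11216275]), np.float64(0.005149502810454036))
```

```bash
python3 - <<'E'
from h import *
print("towel base: centre,front,left,right",np.round(plane("top",[(266,172),(262,191),(241,172),(292,172)],0.005),3).tolist())
print(np.round(plane("top",[(438,172)],0),3))
E
```

```text
towel base: centre,front,left,right [[0.812, 0.132, 0.005], [0.755, 0.16, 0.005], [0.835, 0.201, 0.005], [0.787, 0.059, 0.005]]
[[ 0.654 -0.35   0.   ]]
```

Call:
step_arm --pt "0.35 2.5 3.1 0 0 0 -0.1" --pt "0.35 5 6.2 0 0 0 -0.2" --pt "0.35 7.5 9.3 0 0 0 -0.3" --pt "0.35 10 12.4 0 0 0 -0.4" --pt "0.35 12.5 15.5 0 0 0 -0.5"

```text
time: 0.52
tool_pos: [0.2791, -0.3453, 0.2265]
tool_rot: [-3.141, 0.0, -0.209]
contact_force: [1.4, -0.9, 0.8]
opening: 0.0628
grip_force: 0.0
```

Call:
step_arm --pt "0.35 2.5 3.1 0 0 0 0" --pt "0.35 5 6.2 0 0 0 0" --pt "0.35 7.5 9.3 0 0 0 0" --pt "0.35 10 12.4 0 0 0 0" --pt "0.35 12.5 15.5 0 0 0 0"

```text
time: 0.93
tool_pos: [0.4042, -0.1902, 0.2266]
tool_rot: [-3.142, 0.0, -0.203]
contact_force: [0.3, 0.2, -0.5]
opening: 0.0333
grip_force: 0.0
```

Call:
step_arm --pt "0.35 2 3 0 0 0 0" --pt "0.35 3.5 6 -2 0 0 0" --pt "0.35 5 7.4 -5.5 0 0 0" --pt "0.35 5 7.4 -9.5 0 0 0" --pt "0.35 5 7.4 -13.6 0 0 0"

```text
time: 1.35
tool_pos: [0.4545, -0.1168, 0.0897]
tool_rot: [3.141, -0.002, -0.2]
contact_force: [0.6, -0.2, -0.7]
opening: 0.0319
grip_force: 0.0
```

```bash
python3 - <<'E'
from h import *
a=read_camera("top")[140:320,260:500]; b=read_camera("side")[160:340,220:460]
cv2.imwrite("pics/a1.png",cv2.resize(np.vstack([a,b]),None,fx=1.66,fy=1.66,interpolation=cv2.INTER_CUBIC)[:,:,::-1]); print(observe()["tool_pos"])
E
```

```text
[ 0.44947285 -0.11581448  0.08552509]
```

View pics/a1.png

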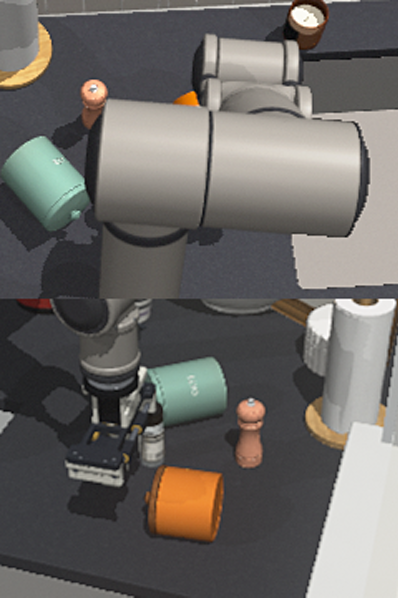

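Call:
step_arm --pt "0.35 1 -0.2 0.1 0 0 0" --pt "0.35 2 -0.4 0.2 0 0 0" --pt "0.35 3 -0.6 0.3 0 0 0" --pt "0.35 3.5 -0.7 0.3 0 0 0" --pt "0.35 4 -0.8 0.3 0 0 0"

```text
time: 1.87
tool_pos: [0.4946, -0.1267, 0.0956]
tool_rot: [3.141, -0.002, -0.204]
contact_force: [0.7, -0.5, -1.3]
opening: 0.0326
grip_force: 0.0
```

Call:
step_arm --pt "0.35 0.4 -0.08 0 0 0 0" --pt "0.35 0.8 -0.16 0 0 0 0"

```text
time: 2.03
tool_pos: [0.4999, -0.127, 0.0945]
tool_rot: [-3.141, 0.004, -0.203]
contact_force: [-14.6, 4.5, 15.6]
opening: 0.032
grip_force: 10.8
```

Call:
step_arm --pt "0.35 0.3 -0.06 0.1 0 0 0" --pt "0.35 0.6 -0.12 0.3 0 0 0"

```text
time: 2.2
tool_pos: [0.5039, -0.1273, 0.0972]
tool_rot: [-3.14, 0.009, -0.202]
contact_force: [-13.3, 5.1, 15.1]
opening: 0.0323
grip_force: 11.0
```

Call:
step_arm --pt "0.3 -0.8 0.16 0 0 0 0" --pt "0.3 -1.6 0.32 0 0 0 0" --pt "0.3 -1.6 0.32 -1 0 0 0" --pt "0.3 -1.6 0.32 -2 0 0 0" --pt "0.3 -1.6 0.32 -2 0 0 0"

```text
time: 2.62
tool_pos: [0.4904, -0.1253, 0.0745]
tool_rot: [-3.141, 0.003, -0.203]
contact_force: [-0.4, 0.2, -0.2]
opening: 0.0272
grip_force: 0.0
```

Call:
step_arm --pt "0.3 0.4 -0.08 0 0 0 0" --pt "0.3 0.8 -0.16 0 0 0 0" --pt "0.3 1.2 -0.24 0.1 0 0 0"

```text
time: 2.87
tool_pos: [0.5005, -0.1267, 0.0772]
tool_rot: [-3.14, 0.009, -0.203]
contact_force: [-12.6, 3.9, 10.3]
opening: 0.0271
grip_force: 7.2
```

Call:
step_arm --pt "0.3 0.2 -0.04 0.1 0 0 0" --pt "0.3 0.5 -0.1 0.3 0 0 0"

```text
time: 3.03
tool_pos: [0.5051, -0.1277, 0.0804]
tool_rot: [-3.14, 0.01, -0.202]
contact_force: [-16.5, 4.9, 14.6]
opening: 0.0278
grip_force: 8.8
```

Call:
step_arm --pt "0.3 0 0 0.4 0 0 0" --pt "0.3 0.4 -0.08 0.8 0 0 0" --pt "0.3 0.8 -0.16 1.2 0 0 0" --pt "0.3 1.2 -0.24 1.6 0 0 0" --pt "0.3 1.6 -0.32 1.9 0 0 0"

```text
time: 3.45
tool_pos: [0.5257, -0.1326, 0.1003]
tool_rot: [3.141, -0.001, -0.203]
contact_force: [-1.8, 0.9, -0.2]
opening: 0.0273
grip_force: 0.3
```

```bash
python3 - <<'E'
from h import *
b=read_camera("side")[160:340,220:460]
cv2.imwrite("pics/a2.png",cv2.resize(b,None,fx=2.5,fy=2.5,interpolation=cv2.INTER_CUBIC)[:,:,::-1]); s=observe();print(s["tool_pos"],s["contact_force"])
E
```

```text
[ 0.52669285 -0.13296152  0.10085242] [-0.22625138 -0.82708598  1.0682577 ]
```

View pics/a2.png

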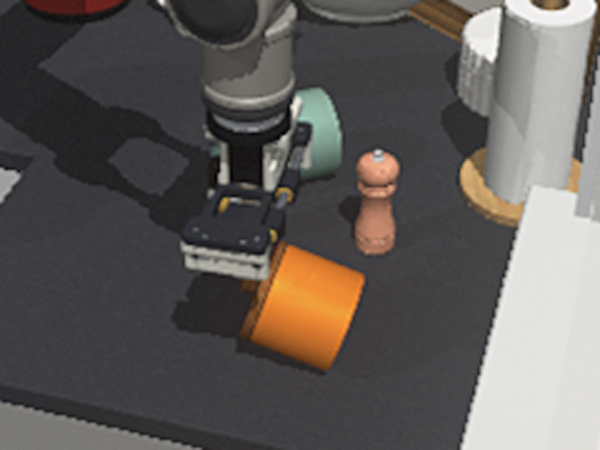

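Call:
step_arm --pt "0.3 0.5 -0.1 0.35 0 0 0" --pt "0.3 1.0 -0.2 0.7 0 0 0" --pt "0.3 1.5 -0.3 1.0 0 0 0" --pt "0.3 2.0 -0.4 1.2 0 0 0" --pt "0.3 2.5 -0.5 1.4 0 0 0"

```text
time: 3.92
tool_pos: [0.5503, -0.1374, 0.1141]
tool_rot: [3.141, -0.0, -0.203]
contact_force: [-1.2, -0.2, -0.3]
opening: 0.0276
grip_force: 0.3
```

Call:
step_arm --pt "0.3 0.5 -0.1 0.15 0 0 0" --pt "0.3 1.0 -0.2 0.3 0 0 0" --pt "0.3 1.5 -0.3 0.4 0 0 0" --pt "0.3 2.0 -0.4 0.5 0 0 0" --pt "0.3 2.3 -0.46 0.6 0 0 0"

```text
time: 4.33
tool_pos: [0.5734, -0.142, 0.1198]
tool_rot: [3.141, -0.001, -0.203]
contact_force: [0.8, 0.1, -0.3]
opening: 0.0279
grip_force: 0.0
```

```bash
python3 - <<'E'
from h import *
b=read_camera("side")[160:340,220:460]
cv2.imwrite("pics/a3.png",cv2.resize(b,None,fx=2.5,fy=2.5,interpolation=cv2.INTER_CUBIC)[:,:,::-1]); s=observe();print(s["tool_pos"],s["contact_force"])
E
```

```text
[ 0.57365229 -0.14214216  0.11994026] [ 0.76009774 -0.23310215  0.64517796]
```

View pics/a3.png

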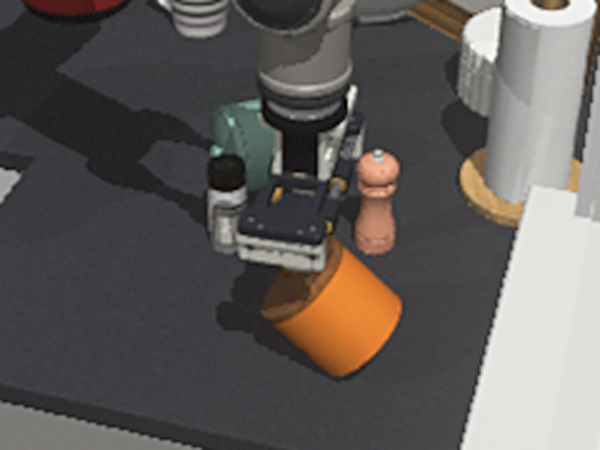

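Call:
step_arm --pt "0.3 0.4 -0.08 0.1 0 0 0" --pt "0.3 0.8 -0.16 0.15 0 0 0" --pt "0.3 1.2 -0.24 0.2 0 0 0" --pt "0.3 1.2 -0.24 0.2 0 0 0" --pt "0.3 1.2 -0.24 0.2 0 0 0"

```text
time: 4.8
tool_pos: [0.5847, -0.1443, 0.1216]
tool_rot: [3.141, 0.0, -0.203]
contact_force: [-0.1, -0.1, -0.2]
opening: 0.0276
grip_force: 0.0
```

Call:
step_arm --pt "0.3 -1 0.2 0.2 0 0 0" --pt "0.3 -2.5 0.5 0.4 0 0 0" --pt "0.3 -5 1 1 0 0 0" --pt "0.3 -8 1.6 4 0 0 0" --pt "0.3 -10 2 8 0 0 0"

```text
time: 5.22
tool_pos: [0.4824, -0.1232, 0.1958]
tool_rot: [-3.14, 0.009, -0.203]
contact_force: [1.0, 0.6, -0.0]
opening: 0.0275
grip_force: 0.0
```

```bash
python3 - <<'E'
from h import *
b=read_camera("side")[160:340,220:460]
cv2.imwrite("pics/a4.png",cv2.resize(b,None,fx=2.5,fy=2.5,interpolation=cv2.INTER_CUBIC)[:,:,::-1]); s=observe();print(s["tool_pos"],s["contact_force"])
E
```

```text
[ 0.48403256 -0.12405562  0.20481706] [ 1.71597384 -0.54099606  5.01480185]
```

View pics/a4.png

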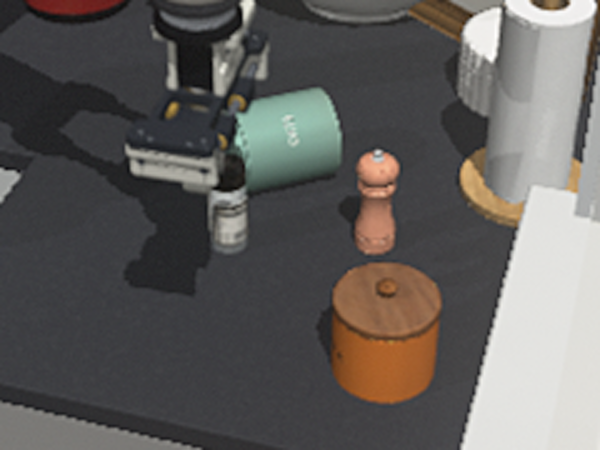

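Call:
step_arm --pt "0.3 -0.8 4 0 0 0 0.12" --pt "0.3 -1.6 8 0 0 0 0.24" --pt "0.3 -2.4 12 0 0 0 0.36" --pt "0.3 -3.2 16 0 0 0 0.48" --pt "0.3 -4 20 0 0 0 0.56"

```text
time: 5.68
tool_pos: [0.4457, 0.0769, 0.1982]
tool_rot: [3.141, -0.001, 0.362]
contact_force: [1.8, 0.7, 0.2]
opening: 0.0276
grip_force: 0.0
```

Call:
step_arm --pt "0.3 -1 3 0 0 0 0" --pt "0.3 -1 3 -3 0 0 0" --pt "0.3 -1 3 -6.5 0 0 0" --pt "0.3 -1 3 -10 0 0 0" --pt "0.3 -1 3 -12 0 0 0"

```text
time: 6.1
tool_pos: [0.4347, 0.1056, 0.0753]
tool_rot: [-3.141, 0.003, 0.358]
contact_force: [-0.6, -0.2, 0.2]
opening: 0.0273
grip_force: 0.0
```

```bash
python3 - <<'E'
from h import *
a=read_camera("top")[140:320,230:470]; b=read_camera("side")[160:340,220:460]
cv2.imwrite("pics/b1.png",cv2.resize(np.vstack([a,b]),None,fx=1.66,fy=1.66,interpolation=cv2.INTER_CUBIC)[:,:,::-1]); s=observe();print(s["tool_pos"],s["tool_rot"],s["contact_force"])
E
```

```text
[0.4340528  0.10525017 0.07526999] [-3.13973602  0.00661174  0.35702618] [ 0.09054933 -0.33573174  1.08730075]
```

View pics/b1.png

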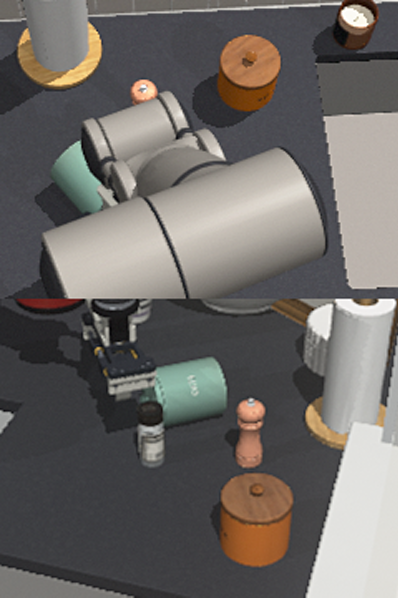

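Call:
step_arm --pt "0.3 0.9 0.35 0.5 0 0 0" --pt "0.3 1.9 0.7 0.8 0 0 0" --pt "0.3 2.8 1.05 0.8 0 0 0" --pt "0.3 3.3 1.23 0.8 0 0 0"

```text
time: 6.53
tool_pos: [0.4712, 0.1179, 0.0879]
tool_rot: [3.141, -0.003, 0.357]
contact_force: [-7.8, -1.9, 6.3]
opening: 0.0273
grip_force: 4.2
```

Call:
step_arm --pt "0.3 0.2 0.07 0 0 0 0" --pt "0.3 0.4 0.14 0.2 0 0 0" --pt "0.3 0.6 0.21 0.5 0 0 0"

```text
time: 6.78
tool_pos: [0.4742, 0.1195, 0.0915]
tool_rot: [-3.141, 0.003, 0.357]
contact_force: [-3.9, -0.6, 0.6]
opening: 0.0275
grip_force: 1.9
```

Call:
step_arm --pt "0.3 0.45 0.17 0.6 0 0 0" --pt "0.3 0.9 0.33 1.1 0 0 0" --pt "0.3 1.3 0.5 1.6 0 0 0" --pt "0.3 1.8 0.66 2.1 0 0 0" --pt "0.3 2.25 0.84 2.5 0 0 0"

```text
time: 7.2
tool_pos: [0.4992, 0.1284, 0.1168]
tool_rot: [3.141, -0.002, 0.357]
contact_force: [-1.5, -0.3, 1.0]
opening: 0.0275
grip_force: 0.8
```

Call:
step_arm --pt "0.3 0.5 0.18 0.4 0 0 0" --pt "0.3 0.95 0.35 0.8 0 0 0" --pt "0.3 1.5 0.56 1.15 0 0 0" --pt "0.3 2.05 0.77 1.5 0 0 0"

```text
time: 7.53
tool_pos: [0.5192, 0.1361, 0.1312]
tool_rot: [3.141, -0.0, 0.357]
contact_force: [-1.1, -0.7, 0.3]
opening: 0.0277
grip_force: 0.3
```

```bash
python3 - <<'E'
from h import *
b=read_camera("side")[160:340,220:460]
cv2.imwrite("pics/b2.png",cv2.resize(b,None,fx=2.5,fy=2.5,interpolation=cv2.INTER_CUBIC)[:,:,::-1]); s=observe();print(s["tool_pos"],s["contact_force"])
E
```

```text
[0.52069285 0.13638333 0.13191052] [ 0.43817565 -0.64472457  0.46831243]
```

View pics/b2.png

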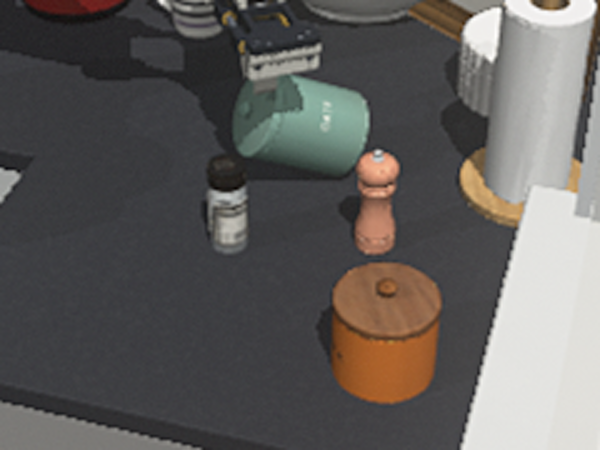

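Call:
step_arm --pt "0.3 0.5 0.18 0.33 0 0 0" --pt "0.3 1.0 0.38 0.65 0 0 0" --pt "0.3 1.6 0.6 0.9 0 0 0" --pt "0.3 2.2 0.83 1.15 0 0 0" --pt "0.3 2.8 1.05 1.35 0 0 0"

```text
time: 8.0
tool_pos: [0.5474, 0.1466, 0.1448]
tool_rot: [3.141, -0.001, 0.357]
contact_force: [0.3, 0.6, 0.1]
opening: 0.0278
grip_force: 0.2
```

Call:
step_arm --pt "0.3 0.5 0.19 0.2 0 0 0" --pt "0.3 1.0 0.38 0.35 0 0 0" --pt "0.3 1.6 0.6 0.5 0 0 0" --pt "0.3 2.2 0.83 0.6 0 0 0" --pt "0.3 2.8 1.05 0.65 0 0 0"

```text
time: 8.42
tool_pos: [0.5753, 0.1571, 0.1511]
tool_rot: [3.141, -0.0, 0.357]
contact_force: [-0.1, -0.6, 0.2]
opening: 0.028
grip_force: 0.4
```

Call:
step_arm --pt "0.3 0.5 0.19 0.1 0 0 0" --pt "0.3 1.0 0.38 0.1 0 0 0" --pt "0.3 1.0 0.38 0.1 0 0 0" --pt "0.3 1.0 0.38 0.1 0 0 0"

```text
time: 8.75
tool_pos: [0.5845, 0.1607, 0.1516]
tool_rot: [-3.141, 0.001, 0.357]
contact_force: [-0.3, -0.5, 0.5]
opening: 0.0274
grip_force: 0.0
```

Call:
step_arm --pt "0.3 -1.4 -0.52 0.2 0 0 0" --pt "0.3 -4 -1.5 1 0 0 0" --pt "0.3 -7 -2.6 3 0 0 0" --pt "0.3 -10 -3.7 5 0 0 0" --pt "0.3 -13 -4.8 7 0 0 0"

```text
time: 9.17
tool_pos: [0.4525, 0.1122, 0.222]
tool_rot: [-3.141, 0.002, 0.357]
contact_force: [-0.0, -0.2, 1.0]
opening: 0.0273
grip_force: 0.0
```

Call:
step_arm --pt "0.3 -2 -3 1 0 0 0" --pt "0.3 -3 -7 1 0 0 0" --pt "0.3 -4 -11 1 0 0 0" --pt "0.3 -5 -15 1 0 0 0" --pt "0.3 -6 -19 1 0 0 0"

```text
time: 9.58
tool_pos: [0.3933, -0.0786, 0.2322]
tool_rot: [3.141, -0.001, 0.358]
contact_force: [0.8, -0.3, 1.2]
opening: 0.0275
grip_force: 0.0
```

```bash
python3 - <<'E'
from h import *
a=read_camera("top")[120:300,200:440]; b=read_camera("side")[160:340,220:460]
cv2.imwrite("pics/b3.png",cv2.resize(np.vstack([a,b]),None,fx=1.66,fy=1.66,interpolation=cv2.INTER_CUBIC)[:,:,::-1]); s=observe();print(s["tool_pos"],s["contact_force"])
E
```

```text
[ 0.39301527 -0.08232141  0.23207412] [-0.00465841  0.70242594 -0.24382376]
```

View pics/b3.png

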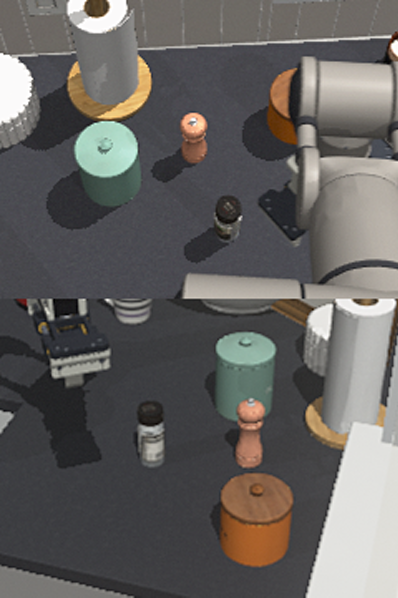

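Both canisters stand upright with their lids on top: teal at (107,160) in the top crop, orange at (257,520) in the side crop. The mill and jar have not moved, and the arm is clear.

```bash
python3 -c "
from cell import *
print(hand_in())"
```

```text
the job is handed in; nothing more can be done
None
```

Both canisters were pushed upright and stand on their bases about where they lay, with nothing else visibly disturbed; I handed the job in at about 9.7 s, and no verdict was returned.

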